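Pop the torch cell out of the charger and trap it on the ramp

TASK

Press the charger's eject paddle with one finger so that its spring pops the torch cell out of the nest, and stop the cell with the other finger on the charger's sloping ramp before it rolls off the end. Nothing is to be picked up or pinched: keep the cell on the charger, touch it only lightly, and leave the other things on the table where they are. The program finishes while still holding the cell stopped on the ramp with the finger.

Things in the scene. Friction and masses are not known exactly. Their poses are not given: they have to be found in the camera images.
- charger: Cell charger, 148 x 92 mm, screwed to the table. Origin at table height, on its middle line, straight below the axis of the nested cell. Own +x: the way the cell is ejected and rolls; +y across; +z up. From back to front along x: eject paddle, steel ejector plate, nest, gate, ramp. Channel of nest and ramp 74 mm wide between side walls 15 mm above the nest floor, 12 mm above the ramp.
- nest (a point): Middle of the nest's level floor, 35 mm above the table, at charger x = 0 (floor from x -16 to +13 mm). Behind the cell the ejector plate, top 54 mm above the table, at x -13.7 to -10.7 mm (it follows the cell 14 mm forward). Before the cell two steel gate tongues at x +10.7 to +13.7 mm, 9 mm above the floor.
- paddle_top (a point): Middle of the top face of the eject paddle, a ribbed plate 32 mm (charger x) by 66 mm (charger y), at charger x = -34 mm. 41 mm above the table at rest, 30 mm fully down; the frame round it is 26 mm high. One finger on the paddle and the fingers opened about 70 mm along charger x: the other finger hangs in the channel over the ramp, its tip a few mm clear of the ramp when the paddle is down.
- eject_paddle (a joint): How far the paddle is pressed straight down, 0 at rest to 0.011 m fully down; sprung, 2 N to start, 5 to 6 N fully down; it rises when let go. The gate tongues move with it: the cell pops out at about 0.006 to 0.011 m and rolls off the ramp in a fraction of a second if nothing stops it.
- cell: Torch cell, a cylinder of 21 mm diameter, 70 mm long, 55 to 90 g, grey with steel ends, lying along charger y. Origin at its middle, on the axis (turns as it rolls). Starts in the nest, axis 45.5 mm above the table, pushed towards charger +x with about 1.2 N by the ejector spring. It is past the gate when its axis is more than 18 mm along charger +x from the charger's origin.
- ramp_end (a point): Middle of the open lower edge of the ramp, on its surface: charger x = +89 mm, 10 mm above the table. The ramp falls at 18 degrees to here from 35 mm height at charger x = +13 mm. Nothing stops the cell here.
- torch: Bystander: aluminium torch 120 mm long, 34 mm thick, lying beside the charger. Origin under its middle.
- tail_cap: Bystander: the torch's tail cap, 28 mm wide, 23 mm tall, standing beside the charger. Origin under its middle.
- eraser: Bystander: white eraser 45 x 20 x 13 mm beside the charger. Origin under its middle.
- stopwatch: Bystander: orange stopwatch, a disc of 56 mm, 14 mm thick, lying on the turntable. Origin under its middle.
- divider: Bystander: steel chart divider about 120 mm long lying on the turntable. Origin under its hinge.
- pen_holder: Bystander: white ceramic pen holder, 74 mm wide, 95 mm tall, pens up to 155 mm, on the turntable. Origin under its middle.
- mug: Bystander: blue ceramic mug, 80 mm wide, 90 mm tall. Origin under its middle.
- turntable: Bystander: fixed bamboo turntable, 220 mm across, 25 mm high. Origin under its middle.
- storage_box: Bystander: fixed blue plastic storage box with clip-on lid, 200 x 165 x 102 mm. Origin under its middle.
Not all that is in view belongs to the job. What is shaped like the cell but orange is not meant.

How it is judged:
On the way, in this order (a step that is already met when the one before it is completed fails the run):
1. a finger presses the eject paddle down (value of joint eject_paddle above 0.004 m and contact force between the fingers and eject_paddle above 0.5 N).
2. the popped cell is stopped on the ramp by a finger (x of cell in the frame of charger above 0.018 m and contact force between the fingers and cell above 0.03 N and linear speed of cell below 0.02 m/s), for 0.2 s.
At the end, for the whole second after the job is handed in: The cell lies on the charger's ramp, past the gate (axis 18 to 85 mm along the charger's x from its origin), still (under 20 mm/s), carried by the ramp and held there by a finger (more than 0.03 N between fingers and cell) (all of step 2 and x of cell in the frame of charger below 0.085 m and z of cell in the frame of charger between 0.018 and 0.056 m and contact force between cell and charger above 0.05 N); the arm keeps its last pose, push and grip.
It fails at once if the cell is lifted (more than 16 mm above its nest height, or about as much off the lower ramp) (z of cell in the frame of charger above 0.062 m or (x of cell in the frame of charger above 0.045 m and z of cell in the frame of charger above 0.053 m)).
It fails at once if the cell leaves the end of the ramp (x of cell in the frame of charger above 0.095 m).
It fails at once if the cell is squeezed or pressed with more than 20 N (contact force between the fingers and cell above 20 N).
It fails at once if a bystander is moved more than 20 mm (distance of any of torch, tail_cap, eraser, stopwatch, divider, pen_holder, mug from where it was at the start of the episode above 0.02 m).
It also fails if it takes over 45 s, if anything falls off the work surface, if the arm or the gripper's body presses on something with over 40 N, if the wrist force passes 120 N, or if a joint passes its speed limit or range.

ROBOT

A 6-joint arm with a two-finger parallel gripper is mounted at the origin on the work surface. World frame = base frame: x ahead of the robot, y to its left, z up, the work surface at z = 0. Lengths are in m, angles in rad, forces in N, time in s.
With the tool pointing down it reaches from about 0.275 to 0.825 m from the base axis. Payload 4.9 kg.
Tool frame: the origin (TCP) lies midway between the tips of the shut fingers; the grasp point (between the pads) lies 19 mm behind it (grip_point_offset is the distance from the TCP to the grasp point, in m); z points along the fingers, x is the direction in which the jaws open and shut, and the axes are right-handed (so a half turn about z gives the same grasp; the last joint's range is limited). The gripper opens to 85 mm and grips with 20 to 120 N. Pads are 22 mm wide; open, the fingers measure 114 mm over their backs; the gripper's body (76 mm by 85 mm) begins 54 mm behind the grasp point. The pads swing forward as they close: fully open they stand 13 mm farther back than shut.
Start: joints at [-1.295, 0.326, -0.193, 1.052, 0, 1.437], TCP at [0.219, -0.504, 0.231] pointing down, gripper open.
Joint ranges: [-2.65, 2.65], [-0.97, 1.79], [-1.3, 1.35], [-1.93, 2.1], [-1.47, 1.37], [-3.14, 3.14]. Speed limits (rad/s): [2.57, 2.57, 3.14, 3.14, 3.14, 3.14].

INTERFACE

Orientations are given as a rotation vector (axis times angle).
In Python, from cell import * gives the robot as it stands. Calls block until the motion is done:
- movep(position, orientation): joint-space move of the TCP to a pose.
- move_l(position, velocity=0.15, rot=None, until_force=None): straight line of the TCP; rot=None keeps the orientation; velocity is the mean speed in m/s. With until_force (N) it stops when the force on the tool has changed by that much, and returns True; else False.
- set_joints(angles): joint-space move.
- let_go() and grab(newtons=None): open the fingers fully, or close them until they stop; newtons is the grip in N (None keeps the last).
- sleep(seconds).
- ik(position, orientation): joint angles nearest the present ones, or None.
- get_state(): the state.
- grab_frame(name): name is "side" or "top" or "wrist"; returns a dict with "img" (400x640x3 uint8, red, green, blue), "fx", "fy", "cx", "cy" (pixels), "cam_to_world" (4x4, takes a point from camera to world coordinates); the wrist camera has in their place "T_tool_cam" (4x4, takes a point from camera to tool coordinates, whose origin is the TCP and whose axes are the tool frame's). Camera axes: x right, y down, z forward; pixel columns grow to the right and rows downward; lengths in m; the calibration is good to about 2 mm. The wrist camera is an equidistant fisheye: a pixel r from the principal point sees the ray r / f radians off the axis. A picture is of the moment at which its call begins: read the wrist's pose just before it. There is no depth.
A pose or a line that the arm cannot do raises MotionError and nothing moves.
- sign_off(): hands the job in, once; it reports no verdict.
Trained networks look in the newest picture that a camera, given by its name, has taken for a name from the list of things; names that differ only in an ending like _2 or _b are one class to them, and where a whole thing is asked for, a point or a joint stands for the part that bears it (a point fixed in the world has none). Each returns a list of dicts, best first, with "score" (0 to 1); they miss things now and then, are a little off and sometimes report something else, mostly with a low value. They report only what shows in the picture. A call takes as long as a camera call. They do not tell look-alikes from the thing itself.
- spot_in(camera, name): "centre" ([column, row] in pixels, amid what is visible of it).
- silhouettes(camera, name): "mask" (400x640 bool, what is visible of it) and "centre" ([column, row] in pixels, amid what is visible of it).
- tip_of(camera, name): "centre" ([column, row] in pixels: a listed point, or the origin of a listed thing).
The state is a dict: "clock": time; "q": joint angles; "joint_velocities": joint speeds; "tau": joint torques, N m; "position": TCP position; "eef_rot": TCP orientation; "contact_force": force on the tool from outside, world axes, zero at the start; "wrist_torque": the same for the moment, N m; "finger_gap": opening from 0.0 (shut) to 1.0 (fully open).
Only numpy, scipy, OpenCV 4.12 (cv2) and the standard library are available. Lean on these libraries where they do the work, as an engineer would, in place of code of your own. Each camera call takes 0.05 s, during which the arm holds its last target.

## Working session

There is one attempt and no reset: what is moved stays moved. The work goes in short steps, each a Python script; the robot and the scene stay as the last script left them, time stands still between calls to the robot, and variables do not carry over. Pictures are saved under pics/ and viewed, and the job is handed in when it is done.

```bash
ls; mkdir -p pics; python3 - <<'E'
from cell import *
import cv2
for n in ["side","top","wrist"]:
    f=grab_frame(n); cv2.imwrite(f"pics/a_{n}.png",f["img"][:,:,::-1])
    print(n,f["fx"],f["cx"],f["cy"])
    for t in ["charger","nest","paddle_top","cell","ramp_end","torch","eraser"]:
        print(t,[(round(d["score"],2),[round(float(c)) for c in d["centre"]]) for d in tip_of(n,t)[:3]])
s=get_state();print(s["clock"],s["position"],s["eef_rot"],s["finger_gap"])
E
```

```text
pics
side 492.5314933583803 308.60702834350764 204.41099216426463
charger [(0.28, [308, 209])]
nest []
paddle_top []
cell []
ramp_end [(0.62, [309, 214])]
torch []
eraser [(0.59, [309, 208])]
top 361.24683631223695 313.60012941831314 199.51182399440236
charger [(0.91, [348, 191])]
nest [(0.93, [349, 188])]
paddle_top [(0.52, [363, 191])]
cell [(0.7, [392, 159]), (0.67, [291, 150]), (0.65, [346, 188])]
ramp_end [(0.87, [317, 197]), (0.48, [189, 125])]
torch [(0.58, [336, 166]), (0.4, [333, 224])]
eraser [(0.5, [361, 222])]
wrist 309.70691628693146 320.40653623575923 205.74316688560972
charger []
nest []
paddle_top []
cell []
ramp_end []
torch []
eraser []
1.2 [ 0.21914462 -0.50446901  0.23127873] [-2.62698197e+00  1.72293959e+00  9.24875303e-06] 0.9998370435840241
```

View pics/a_top.png

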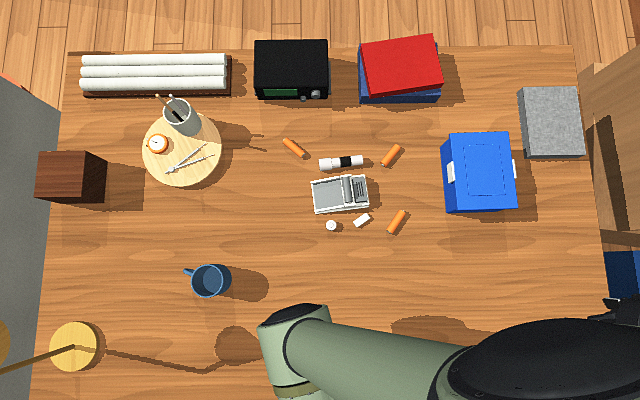

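View pics/a_side.png

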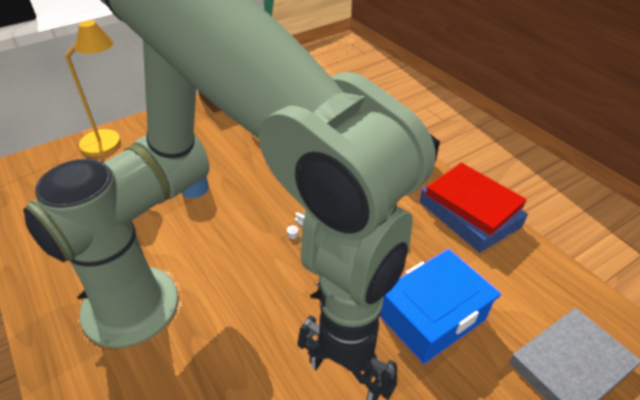

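View pics/a_wrist.png

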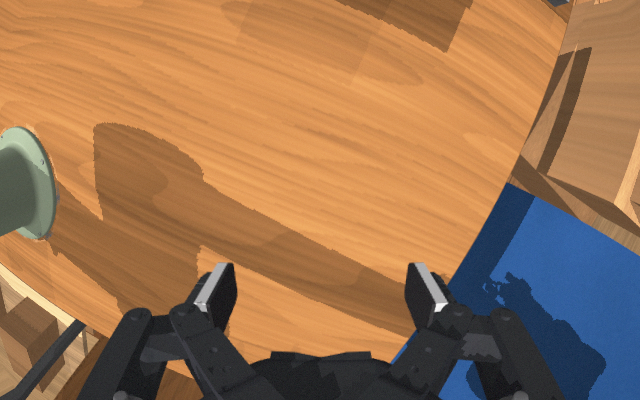

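```bash
python3 - <<'E'
import cv2
i=cv2.imread("pics/a_top.png")[120:250,260:430]
cv2.imwrite("pics/a_crop.png",cv2.resize(i,None,fx=4.5,fy=4.5,interpolation=cv2.INTER_CUBIC))
E
```

```text
(no output)
```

View pics/a_crop.png

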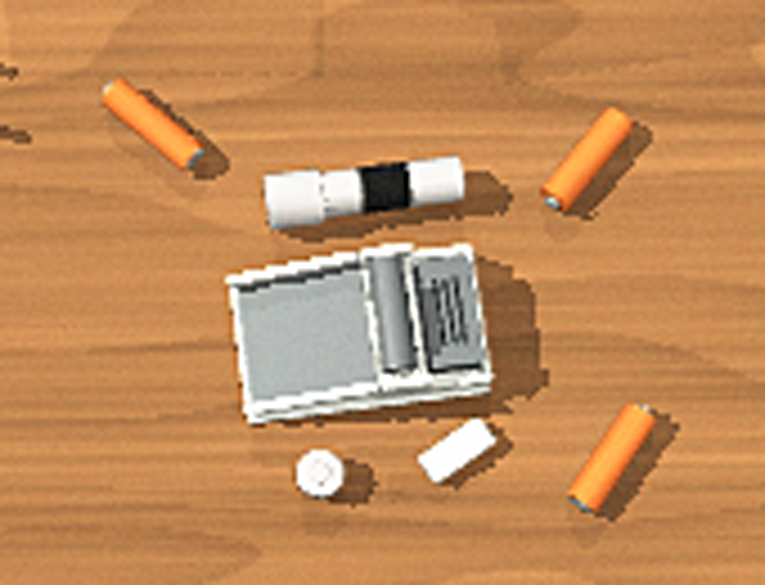

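The top picture shows what could be mistaken for the cell: orange look-alikes at (293,148), (392,156) and (397,222), and a grey cylinder in the charger's nest at (347,189). I choose the grey one; the crop shows it between the ribbed paddle on the right and the ramp on the left. The arm hides the charger in the side view, and the wrist view doesn't reach it.

```bash
cat > h.py <<'E'
import numpy as np, cv2
from cell import *
from scipy.spatial.transform import Rotation as R
def ray_cam(f,uv):
    u,v=uv; return np.array([(u-f["cx"])/f["fx"],(v-f["cy"])/f["fy"],1.0])
def at_z(f,uv,z):
    T=np.array(f["cam_to_world"]); d=T[:3,:3]@ray_cam(f,uv); o=T[:3,3]
    return o+d*(z-o[2])/d[2]
def wrist_T(s,f):
    T=np.eye(4);T[:3,:3]=R.from_rotvec(s["eef_rot"]).as_matrix();T[:3,3]=s["position"]
    return T@np.array(f["T_tool_cam"])
def wray(T,f,uv):
    x=(uv[0]-f["cx"])/f["fx"];y=(uv[1]-f["cy"])/f["fy"];r=np.hypot(x,y)
    d=np.array([x/r*np.sin(r),y/r*np.sin(r),np.cos(r)]) if r>1e-9 else np.array([0,0,1.])
    return T[:3,3],T[:3,:3]@d
def wproj(T,f,P):
    p=np.linalg.inv(T)@np.append(P,1);th=np.arctan2(np.hypot(p[0],p[1]),p[2]);a=np.arctan2(p[1],p[0])
    return np.array([f["cx"]+f["fx"]*th*np.cos(a),f["cy"]+f["fy"]*th*np.sin(a)])
def tproj(f,P):
    p=np.linalg.inv(np.array(f["cam_to_world"]))@np.append(P,1)
    return np.array([f["cx"]+f["fx"]*p[0]/p[2],f["cy"]+f["fy"]*p[1]/p[2]])
def tri(rays):
    A=np.zeros((3,3));b=np.zeros(3)
    for o,d in rays:
        d=d/np.linalg.norm(d);M=np.eye(3)-np.outer(d,d);A+=M;b+=M@o
    P=np.linalg.solve(A,b);return P,[np.linalg.norm((np.eye(3)-np.outer(d,d)/(d@d))@(P-o)) for o,d in rays]
def tool_down(xdir):  # tool x along angle
    x=np.array([np.cos(xdir),np.sin(xdir),0]);z=np.array([0,0,-1.]);y=np.cross(z,x)
    return R.from_matrix(np.c_[x,y,z]).as_rotvec()
E
python3 - <<'E'
from h import *
f=grab_frame("top"); print(np.round(f["cam_to_world"],3))
for n,uv,z in [("nest",(349,188),.035),("paddle",(363,191),.041),("rampend",(317,197),.01),("cell",(346,188),.0455),("torch",(341,162),.017),("cap",(331,225),.02),("eraser",(361,220),.01),("boxcorner",(443,133),.1)]:
    print(n,np.round(at_z(f,uv,z),3))
s=get_state();print(np.round(f and R.from_rotvec(s["eef_rot"]).as_matrix(),3))
w=grab_frame("wrist");print(np.round(w["T_tool_cam"],3))
E
```

```text
[[-0.012 -0.985  0.17   0.324]
 [-1.     0.013  0.003  0.02 ]
 [-0.005 -0.17  -0.985  0.978]
 [ 0.     0.     0.     1.   ]]
nest [ 0.516 -0.072  0.035]
paddle [ 0.506 -0.108  0.041]
rampend [0.497 0.014 0.01 ]
cell [ 0.514 -0.063  0.045]
torch [ 0.593 -0.054  0.017]
cap [ 0.42  -0.022  0.02 ]
eraser [ 0.433 -0.104  0.01 ]
boxcorner [ 0.642 -0.308  0.1  ]
[[ 0.398 -0.917 -0.   ]
 [-0.917 -0.398  0.   ]
 [-0.     0.    -1.   ]]
[[ 1.    -0.     0.    -0.   ]
 [ 0.     0.949  0.315 -0.082]
 [-0.    -0.315  0.949 -0.142]
 [ 0.     0.     0.     1.   ]]
```

```bash
python3 - <<'E'
from h import *
o=tool_down(np.deg2rad(-82))
for k,p in enumerate([[0.53,-0.06,0.26],[0.47,-0.01,0.26]]):
    movep(p,o) if k==0 else move_l(p)
    s=get_state(); f=grab_frame("wrist"); cv2.imwrite(f"pics/b_w{k}.png",f["img"][:,:,::-1])
    np.savez(f"w{k}.npz",T=wrist_T(s,f)); print(np.round(s["position"],3),s["clock"],s["finger_gap"])
    for t in ["charger","nest","paddle_top","cell","ramp_end"]:
        print(t,[(round(d["score"],2),[round(float(c),1) for c in d["centre"]]) for d in tip_of("wrist",t)[:3]])
E
```

```text
[ 0.53  -0.061  0.26 ] 3.2583 0.9996161963565763
charger [(0.67, [319.8, 183.7])]
nest [(0.74, [320.5, 191.2]), (0.53, [280.9, 237.6])]
paddle_top [(0.57, [347.2, 190.0])]
cell [(0.69, [321.5, 120.0]), (0.65, [426.1, 126.8]), (0.61, [223.7, 76.2])]
ramp_end [(0.7, [254.8, 186.4])]
[ 0.471 -0.01   0.26 ] 4.225 0.9996964488404813
charger [(0.66, [368.5, 146.4])]
nest [(0.62, [369.3, 153.4]), (0.26, [81.7, 39.6])]
paddle_top [(0.82, [396.4, 153.5])]
cell [(0.88, [371.2, 151.9]), (0.8, [270.8, 33.2]), (0.65, [446.2, 217.9])]
ramp_end [(0.9, [296.6, 144.1])]
```

View pics/b_w0.png

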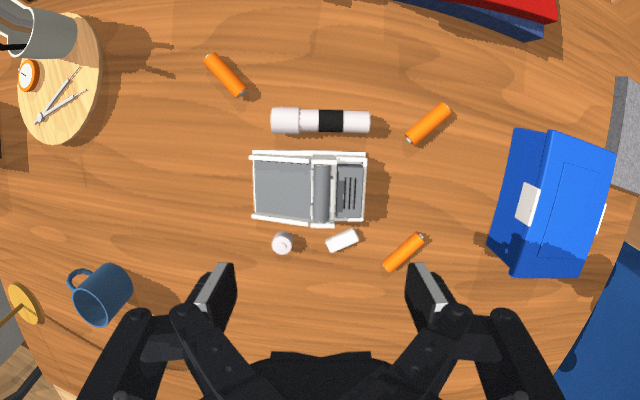

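View pics/b_w1.png

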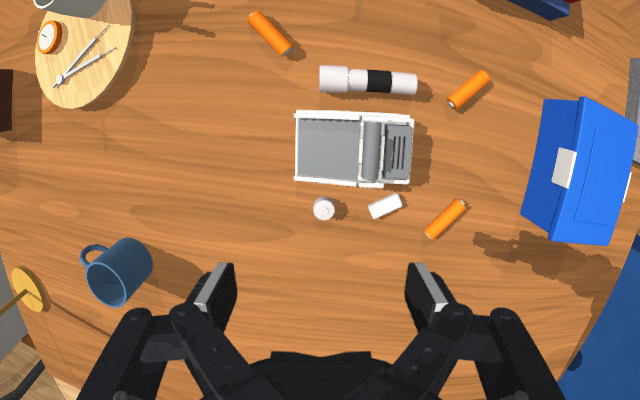

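The wrist views show the grey cell at (322,192) in view 0 and (371,152) in view 1. The paddle is to the right of it and the ramp to the left. I'll go closer for more precise measurements.

```bash
python3 - <<'E'
from h import *
o=tool_down(np.deg2rad(-82))
for k,p in enumerate([[0.49,-0.10,0.16],[0.50,-0.0,0.16]]):
    move_l(p,0.2)
    s=get_state(); f=grab_frame("wrist"); cv2.imwrite(f"pics/c_w{k}.png",f["img"][:,:,::-1])
    np.savez(f"c{k}.npz",T=wrist_T(s,f),img=f["img"]); print(np.round(s["position"],3),s["clock"])
    for t in ["charger","nest","paddle_top","cell","ramp_end"]:
        print(t,[(round(d["score"],2),[round(float(c),1) for c in d["centre"]]) for d in tip_of("wrist",t)[:3]])
    i=cv2.resize(f["img"][40:280,200:480,::-1],None,fx=2.5,fy=2.5,interpolation=cv2.INTER_CUBIC)
    cv2.imwrite(f"pics/c_crop{k}.png",i)
E
```

```text
[ 0.49  -0.1    0.161] 5.3583
charger [(0.82, [286.8, 167.2])]
nest [(0.69, [282.7, 173.8])]
paddle_top [(0.92, [321.1, 173.0])]
cell [(0.93, [429.4, 86.0]), (0.76, [280.4, 173.3]), (0.72, [166.3, 31.7])]
ramp_end [(0.68, [7.0, 54.6]), (0.66, [201.9, 169.8])]
[ 0.5  -0.    0.16] 6.3083
charger [(0.75, [382.8, 186.9])]
nest [(0.77, [390.3, 199.3]), (0.58, [386.0, 104.4])]
paddle_top [(0.67, [427.9, 201.9])]
cell [(0.77, [389.0, 202.4]), (0.76, [258.4, 39.5]), (0.72, [510.9, 117.5])]
ramp_end [(0.58, [297.4, 189.5]), (0.42, [383.3, 104.4])]
```

View pics/c_crop0.png

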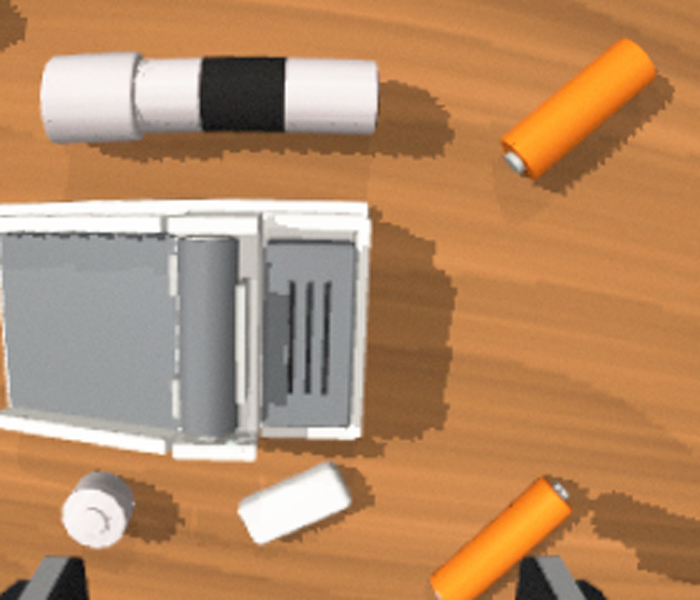

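View pics/c_crop1.png

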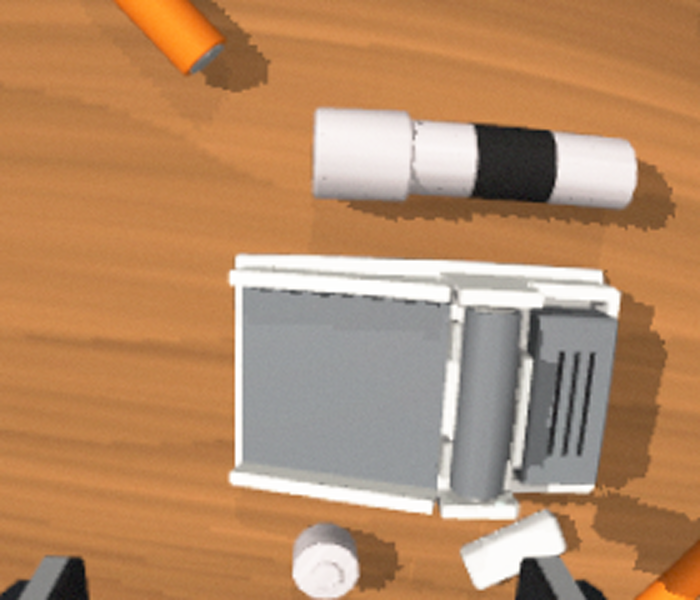

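```bash
cat > fit.py <<'E'
from h import *
from scipy.optimize import least_squares
f=grab_frame("wrist"); 
C=lambda x,y:(200+x/2.5,40+y/2.5)
obs=[
("c0",(-.050,-.033,.041),C(355,243)),("c0",(-.050,.033,.041),C(352,427)),
("c0",(0,-.035,.050),C(209,238)),("c0",(0,.035,.050),C(208,437)),
("c0",(-.034,0,.041),(321.1,173.0)),("c0",(.089,0,.010),(201.9,169.8)),("c0",(0,0,.035),(282.7,173.8)),("c0",(0,0,.0455),(280.4+2.5,173.3+1)),
("c1",(-.050,-.033,.041),C(616,315)),("c1",(-.050,.033,.041),C(594,487)),
("c1",(0,-.035,.050),C(491,310)),("c1",(0,.035,.050),C(478,500)),
("c1",(.089,-.037,.010),C(241,288)),("c1",(.089,.037,.012),C(238,472)),
("c1",(-.034,0,.041),(427.9,201.9)),("c1",(.089,0,.010),(297.4,189.5)),("c1",(0,0,.035),(390.3,199.3)),
]
T={k:np.load(k+".npz")["T"] for k in["c0","c1"]}
def res(p,raw=False):
    c,s=np.cos(p[2]),np.sin(p[2]);out=[]
    for k,m,uv in obs:
        P=[p[0]+c*m[0]-s*m[1],p[1]+s*m[0]+c*m[1],m[2]+p[3]]
        out.append(wproj(T[k],f,P)-np.array(uv))
    return np.array(out) if raw else np.array(out).ravel()
r=least_squares(res,[.515,-.066,np.deg2rad(98),0],loss="soft_l1")
print(np.round(r.x,4),np.rad2deg(r.x[2]))
for o,e in zip(obs,res(r.x,True)):print(o[0],o[1],np.round(e,1))
# free triangulation of net points
for m,a,b in [("paddle",(321.1,173),(427.9,201.9)),("nest",(282.7,173.8),(390.3,199.3)),("ramp_end",(201.9,169.8),(297.4,189.5))]:
    P,d=tri([wray(T["c0"],f,a),wray(T["c1"],f,b)]);print(m,np.round(P,4),np.round(d,4))
ft=grab_frame("top")
c,s=np.cos(r.x[2]),np.sin(r.x[2])
for n,m in [("nest",(0,0,.035)),("paddle",(-.034,0,.041)),("rampend",(.089,0,.01))]:
    print(n,np.round(tproj(ft,[r.x[0]+c*m[0]-s*m[1],r.x[1]+s*m[0]+c*m[1],m[2]]),1))
np.save("charger.npy",r.x)
for k in T:
    i=cv2.imread(f"pics/c_w{k[1]}.png")
    i=cv2.resize(i[40:280,120:480],None,fx=2.2,fy=2.2,interpolation=cv2.INTER_CUBIC)
    def pr(m):
        P=[r.x[0]+c*m[0]-s*m[1],r.x[1]+s*m[0]+c*m[1],m[2]+r.x[3]];u=wproj(T[k],f,P);return tuple(int(q) for q in((u-np.array([120,40]))*2.2))
    for a,b,z1,z2 in [((-.05),(-.018),.041,.041),(.013,.089,.035,.010)]:
        w=.033 if a<0 else .037
        pts=[pr((a,-w,z1)),pr((b,-w,z2)),pr((b,w,z2)),pr((a,w,z1))]
        cv2.polylines(i,[np.array(pts)],True,(0,0,255),1)
    cv2.line(i,pr((0,-.035,.056)),pr((0,.035,.056)),(0,255,0),1)
    cv2.imwrite(f"pics/fit{k[1]}.png",i)
E
python3 fit.py
```

```text
[ 5.0860e-01 -6.4300e-02  1.7075e+00 -1.7000e-03] 97.83464191249439
c0 (-0.05, -0.033, 0.041) [-0.4 -0.1]
c0 (-0.05, 0.033, 0.041) [-0.7 -0.2]
c0 (0, -0.035, 0.05) [-2.1  0.6]
c0 (0, 0.035, 0.05) [0.6 1.1]
c0 (-0.034, 0, 0.041) [1.5 1.7]
c0 (0.089, 0, 0.01) [-0.6 -0.5]
c0 (0, 0, 0.035) [ 1.7 -0.5]
c0 (0, 0, 0.0455) [0.2 1.6]
c1 (-0.05, -0.033, 0.041) [0.1 0.5]
c1 (-0.05, 0.033, 0.041) [ 0.7 -1.5]
c1 (0, -0.035, 0.05) [0.6 0.5]
c1 (0, 0.035, 0.05) [-0.2 -0. ]
c1 (0.089, -0.037, 0.01) [-1.1 -1.4]
c1 (0.089, 0.037, 0.012) [ 1.4 -2.4]
c1 (-0.034, 0, 0.041) [-0.8 -1. ]
c1 (0.089, 0, 0.01) [-1.4  1.4]
c1 (0, 0, 0.035) [ 0.3 -0.6]
paddle [ 0.515  -0.0962  0.0461] [0.0009 0.0009]
nest [ 0.5088 -0.0632  0.0367] [0.0001 0.0001]
ramp_end [0.4972 0.0227 0.0092] [0.001 0.001]
nest [346.3 190.9]
paddle [359.2 188.5]
rampend [313.3 197.4]
```

View pics/fit0.png

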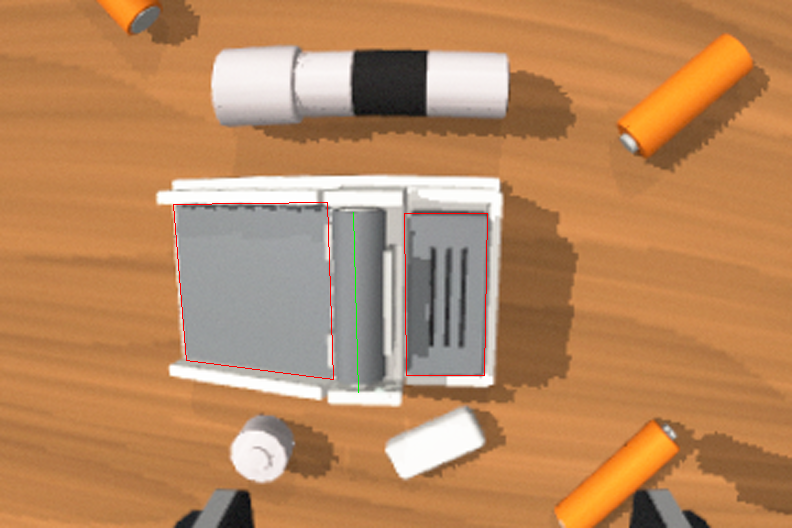

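View pics/fit1.png

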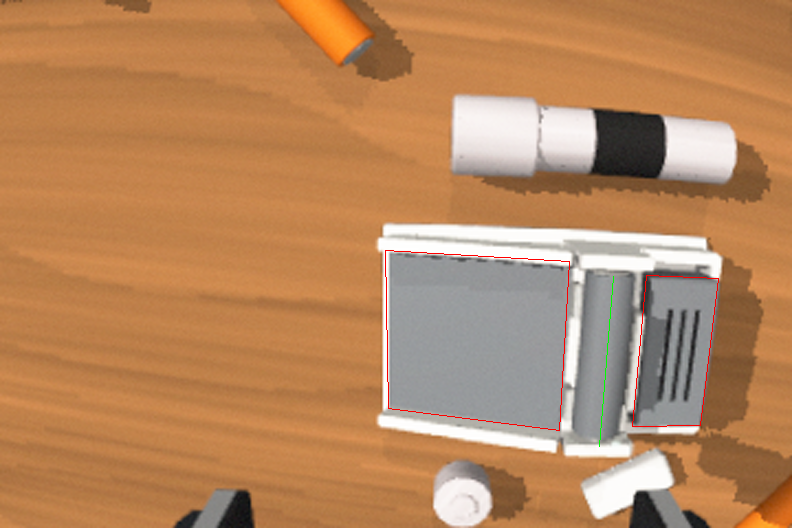

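The fit agrees with the stated sizes: z offset −1.7 mm, nest triangulated at 36.7 mm against 35, ramp end at 9.2 mm against 10. The overlays line up with the paddle and ramp. I'll straddle the cell with the gripper fully open (85 mm), tilted 3° so the ramp finger hangs lower. First a hover and a check.

```bash
cat >> h.py <<'E'
CH=np.load("charger.npy"); AL=np.deg2rad(3.0)
Rc=R.from_euler("z",CH[2]).as_matrix()
def ch2w(p): return Rc@np.array(p)+np.array([CH[0],CH[1],0])
def w2ch(P): return Rc.T@(np.array(P)-np.array([CH[0],CH[1],0]))
ROT=R.from_matrix(Rc@R.from_euler("y",AL).as_matrix()@np.array([[-1,0,0],[0,1,0],[0,0,-1.]])).as_rotvec()
XP=-0.028
def tcp(zp,xp=XP):  # zp: height of paddle finger's inner tip corner
    M=np.array([xp+.0425*np.cos(AL),0,zp-.0425*np.sin(AL)])
    return ch2w(M+.013*np.array([-np.sin(AL),0,-np.cos(AL)]))
E
python3 - <<'E'
from h import *
print(tcp(.1),tcp(.065),ROT)
move_l(tcp(.11),0.15,ROT); move_l(tcp(.072),0.08)
s=get_state();print(s["position"],s["clock"],s["contact_force"],s["finger_gap"])
for n in ["wrist","top","side"]:
    f=grab_frame(n); cv2.imwrite(f"pics/d_{n}.png",f["img"][:,:,::-1])
    if n=="wrist":
        cv2.imwrite("pics/d_wc.png",cv2.resize(f["img"][80:400,120:520,::-1],None,fx=1.8,fy=1.8,interpolation=cv2.INTER_CUBIC))
        T=wrist_T(s,f)
        for m in [(-.05,-.033,.041),(-.05,.033,.041),(-.034,0,.041),(.089,0,.01),(0,-.035,.056)]: print(m,np.round(wproj(T,f,ch2w(m)),1))
E
```

```text
[ 0.50668526 -0.05069968  0.08479354] [ 0.50668526 -0.05069968  0.04979354] [ 2.34162347 -2.04148208  0.06131757]
[ 0.50689289 -0.05061905  0.05700963] 8.0333 [-1.1157106  -0.0024722  -0.10951181] 1.0001936111131944
(-0.05, -0.033, 0.041) [431.5 198.3]
(-0.05, 0.033, 0.041) [417.4 295.3]
(-0.034, 0, 0.041) [400.1 251.8]
(0.089, 0, 0.01) [207.5 234.4]
(0, -0.035, 0.056) [349.2 204.5]
```

View pics/d_wc.png

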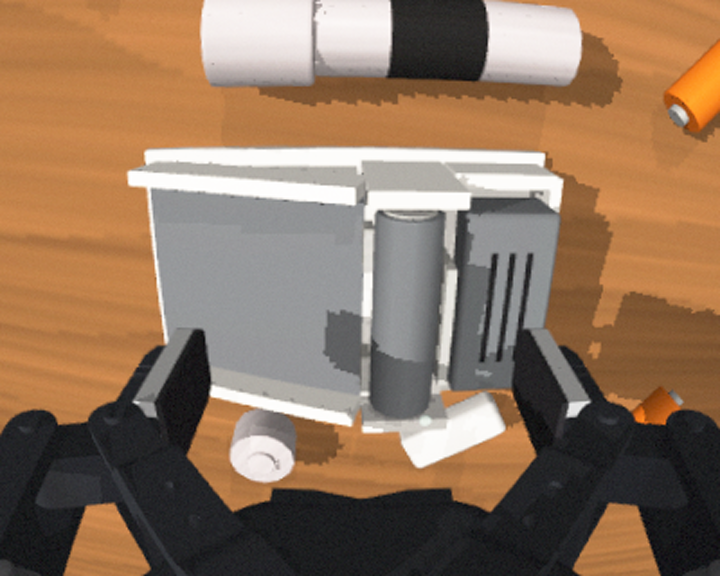

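View pics/d_side.png

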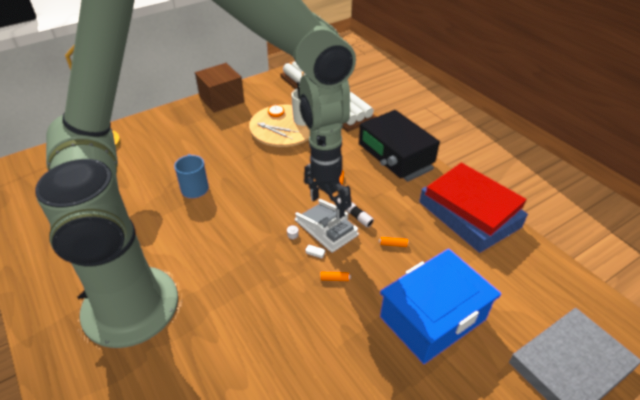

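View pics/d_top.png

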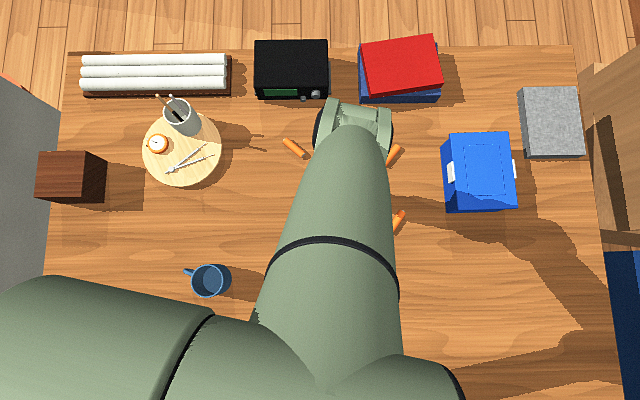

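```bash
python3 - <<'E'
from h import *
f=grab_frame("wrist");T=np.array(f["T_tool_cam"])
for z in [0,-.013]:
  for x in [.0425,.057,-.0425,-.057]:
    for y in [-.011,.011]: 
        u=wproj(T,f,[x,y,z]); print(z,x,y,np.round(u,1),"crop",np.round((u-[120,80])*1.8))
i=cv2.resize(f["img"][240:360,170:470,::-1],None,fx=2.6,fy=2.6,interpolation=cv2.INTER_CUBIC);cv2.imwrite("pics/e.png",i)
E
```

```text
0 0.0425 -0.011 [402.3 248.7] crop [508. 304.]
0 0.0425 0.011 [397.9 284.1] crop [500. 367.]
0 0.057 -0.011 [428.1 248. ] crop [555. 302.]
0 0.057 0.011 [422.4 282.9] crop [544. 365.]
0 -0.0425 -0.011 [239.9 248.8] crop [216. 304.]
0 -0.0425 0.011 [244.3 284.2] crop [224. 367.]
0 -0.057 -0.011 [214.1 248. ] crop [169. 302.]
0 -0.057 0.011 [219.7 282.9] crop [179. 365.]
-0.013 0.0425 -0.011 [408.6 260.4] crop [519. 325.]
-0.013 0.0425 0.011 [403.2 297.4] crop [510. 391.]
-0.013 0.057 -0.011 [436.  259.3] crop [569. 323.]
-0.013 0.057 0.011 [429.2 295.8] crop [557. 388.]
-0.013 -0.0425 -0.011 [233.8 260.5] crop [205. 325.]
-0.013 -0.0425 0.011 [239.1 297.5] crop [214. 391.]
-0.013 -0.057 -0.011 [206.2 259.4] crop [155. 323.]
-0.013 -0.057 0.011 [213.  295.9] crop [167. 389.]
```

View pics/e.png

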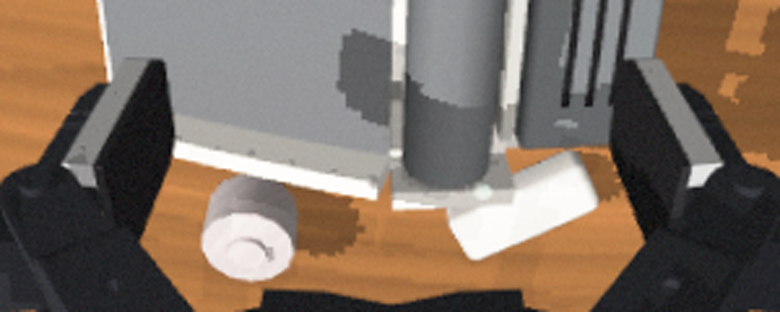

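The hover view shows the finger tips at about (410,262) and (232,262), as predicted. The paddle finger is over the middle of the paddle, the ramp finger over the channel, and the bystanders are clear. Next I feel for the paddle, then press.

```bash
python3 - <<'E'
from h import *
def st(t):
    s=get_state();p=w2ch(s["position"]);print(t,round(s["clock"],2),"zp_est",round(p[2]+.0152,4),"F",np.round(s["contact_force"],2));return s
st("start")
move_l(tcp(.047),0.04); st("above")
r=move_l(tcp(.033),0.01,None,1.2); s=st(f"contact {r}")
f=grab_frame("wrist"); cv2.imwrite("pics/f.png",cv2.resize(f["img"][80:400,120:520,::-1],None,fx=1.8,fy=1.8))
E
```

```text
start 8.23 zp_est 0.0726 F [ 0.5  -0.04  0.19]
above 9.01 zp_est 0.047 F [0.41 0.22 0.36]
contact True 9.78 zp_est 0.0401 F [0.26 0.11 1.83]
```

View pics/f.png

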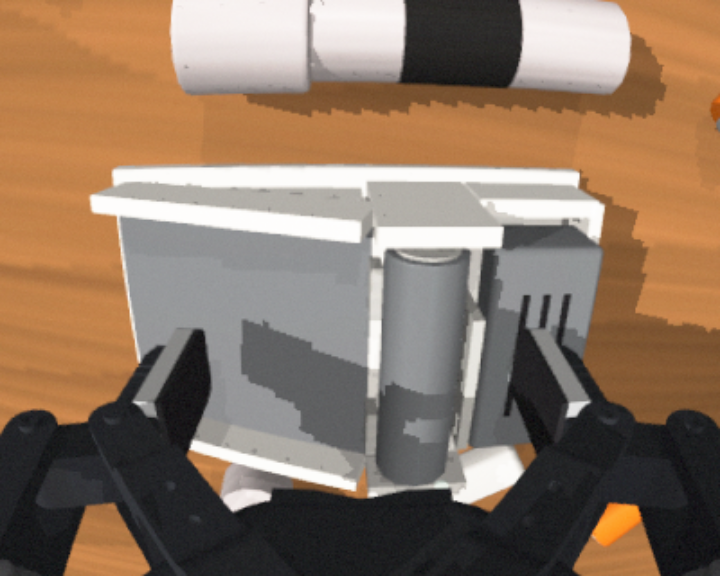

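Contact came at 40.1 mm (the text gives 41), with the finger on the ribs and the ramp finger in the channel. Now I press.

```bash
python3 - <<'E'
from h import *
def st(t):
    s=get_state();p=w2ch(s["position"]);print(t,round(s["clock"],2),"zp_est",round(p[2]+.0152,4),"F",np.round(s["contact_force"],2));return s
r=move_l(tcp(.0300),0.03,None,6); st(f"pressed {r}")
sleep(0.4); s=st("rest")
for n in ["wrist"]:
    f=grab_frame(n); cv2.imwrite("pics/g.png",cv2.resize(f["img"][80:400,120:520,::-1],None,fx=1.8,fy=1.8))
    np.savez("g.npz",T=wrist_T(s,f))
    print([(round(d["score"],2),np.round(d["centre"],1)) for d in spot_in(n,"cell")])
E
```

```text
pressed True 10.25 zp_est 0.0296 F [-0.4   0.71  6.19]
rest 10.65 zp_est 0.0296 F [-0.06  0.25  6.05]
[(0.91, array([464.1, 375.9])), (0.74, array([132.5,  20.8])), (0.66, array([562. , 127.6])), (0.64, array([249.2, 275.9]))]
```

View pics/g.png

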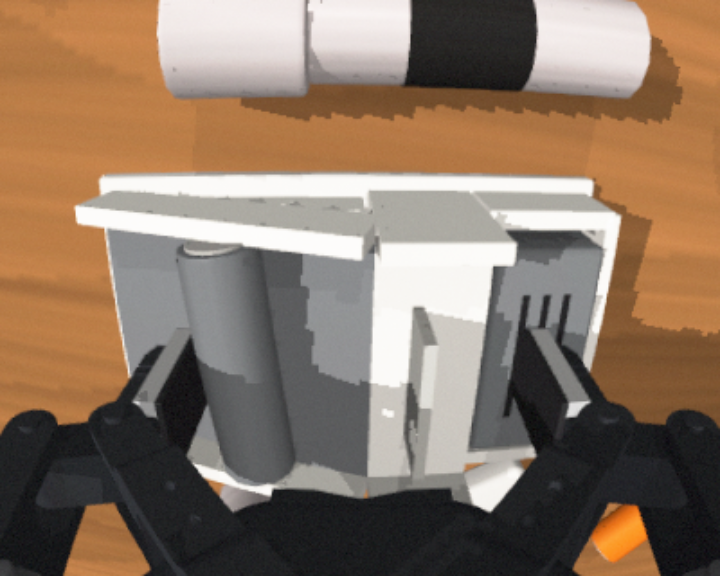

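The picture shows the cell popped and lying on the ramp against the left finger, at about full-frame pixel (250,275). The ejector plate has moved forward. Next I check that it's still and where it lies.

```bash
python3 - <<'E'
from h import *
a=None
for k in range(3):
    s=get_state(); f=grab_frame("wrist"); T=wrist_T(s,f); g=cv2.cvtColor(f["img"],cv2.COLOR_RGB2GRAY).astype(float)[190:360,210:300]
    if a is not None: print("maxdiff",np.abs(g-a).max(),np.abs(g-a).mean())
    a=g; sleep(0.3)
print(s["clock"],np.round(s["contact_force"],2),np.round(s["position"],4),s["finger_gap"])
for x in [.040,.043,.046,.049,.052]:
    z=.035-(x-.013)*np.tan(np.deg2rad(18))+.0105/np.cos(np.deg2rad(18))
    q=[np.round((wproj(T,f,ch2w((x,y,z)))-[120,80])*1.8) for y in (-.035,.035)]
    print(x,round(z,4),q)
E
```

```text
maxdiff 22.0 1.853986928104575
maxdiff 39.0 1.8366013071895424
11.45 [-0.9   0.2   6.88] [ 0.5067 -0.0508  0.0144] 0.999764637951119
0.04 0.0373 [array([253., 258.]), array([275., 481.])]
0.043 0.0363 [array([241., 257.]), array([265., 479.])]
0.046 0.0353 [array([229., 256.]), array([256., 476.])]
0.049 0.0343 [array([218., 254.]), array([246., 474.])]
0.052 0.0334 [array([206., 253.]), array([236., 471.])]
```

```bash
python3 -c "
from cell import *
sign_off(); s=get_state(); print(s['clock'],s['contact_force'])"
```

```text
the job is handed in; nothing more can be done
the job is handed in; nothing more can be done
```

I pressed the eject paddle with one finger of the fully open gripper, tilted 3°. The cell popped out and came to rest on the ramp against the other finger. I handed in with the arm still holding that pose, about 11.5 s on the robot's clock.

**Last checks**
- **Paddle:** pressed about 10.5 mm, down to 29.6 mm, with about 6–7 N on the tool.
- **Cell position:** its axis is about 47 mm along the ramp. The pad face should stop it at about 46 mm, so the two agree.
- **Stillness:** three pictures taken over about 0.7 s differed only by what looks like image noise.
- **Bystanders:** the torch, seen in the last wrist picture, was not touched. I took no final pictures from the top or side cameras to check the rest.

**What disagreed or was not measured**
- The cell lies about 3° skewed against the finger.
- The trained network often ranked an orange look-alike or the gripper above the real cell, so I chose the cell by its description and the picture.
- The charger's fitted height was 1.7 mm low, so I found the paddle by touch, at 40.1 mm against the stated 41 mm.
- The light force between the finger and the cell can't be read separately. I infer it from the cell resting against the finger on the slope.

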